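# Unclick the battery pack from its sloped dock and put it away in the slide-cover case

### The arm

A 6-joint arm with a two-finger parallel gripper is mounted at the origin on a cart in front of the work surface, level with it; the furniture and walls round the work are solid. World frame = base frame: x ahead of the robot, y to its left, z up, the work surface at z = 0. Lengths are in mm, angles in rad, forces in N, time in s.
With the tool pointing down it reaches from about 350 to 775 mm from the base axis. Payload 5.5 kg.
Tool frame: the origin (TCP) lies between the finger pads; the fingertips stand 22 mm ahead of it and the grasp point (between the pads) lies 3 mm ahead of it (finger_overhang is the z of the fingertips in the tool frame, in mm); z points along the fingers, y is the line along which they close (so a half turn about z gives the same grasp; the last joint's range is limited). The gripper opens to 85 mm and grips with 20 to 120 N. Pads are 22 mm wide; open, the fingers measure 114 mm over their backs; the gripper's body (76 mm by 85 mm) begins 54 mm behind the grasp point. The pads swing forward as they close: fully open they stand 13 mm farther back than shut.
Start: joints at [-1.443, 0.313, 0.046, 1.304, 0, 1.431], TCP at [152.145, -554.546, 253.323] pointing down, gripper open.
Joint ranges: [-2.76, 2.76], [-0.86, 1.69], [-1.03, 1.26], [-2.2, 2.34], [-1.47, 1.5], [-3.14, 3.14]. Speed limits (rad/s): [2.57, 2.57, 3.14, 3.14, 3.14, 3.14].

### API

Orientations are given as a unit quaternion [w, x, y, z].
In Python, from plant import state, read_camera, job_done, recognise, finger_overhang gives the robot as it stands.
- The arm moves only by the shell command python3 -m creep 'ROWS' [FORCE]. ROWS is text: rows parted by semicolons, each of 7 numbers parted by spaces: the shift along the tool's x, y, z in units of 25 mm (1.0 is 25 mm), then the turn, a rotation vector about the tool's x, y, z in units of 5 degrees (1.0 is 5 degrees), then the finger opening in mm, from 0 to 85.4. A call has 1 to 8 rows; each row is the pose to reach, as a shift and turn from the pose commanded when the call began, along the tool's axes at that moment; what a row does not reach only later rows make up. A row lasts 1/12 s, in which the tool goes at most 41.7 mm and 7.16 degrees, less where a joint would pass 70% of its speed; a pose out of reach is approached as far as the arm can. A call with a gripper value outside its range is refused whole. The fingers move at their own pace and stop on an object; FORCE is the grip in N (left out, the last holds). Time passes only in rows, so rows that repeat a pose let the fingers close. It gives the time, the measured TCP pose, the force, the opening and the grip force at its end, in the units of the state.
- state(): the state, without advancing time (a new reading comes with each control period).
- read_camera(name): name is "scene" or "top"; returns a dict with "pixels" (480x640x3 uint8, red, green, blue), "fx", "fy", "cx", "cy" (pixels), "R" (3x3) and "t" (3): a world point X has camera coordinates R X + t. Camera axes: x right, y down, z forward; pixel columns grow to the right and rows downward; lengths in mm; the calibration is good to about 2 mm. A picture is of the moment at which its call begins. There is no depth.
- job_done(): hands the job in; it is judged then, once.
Trained networks look in a picture, given as the dict that the camera call returned (one of the last four; its "shot" number tells which), for a name from the list of things; names that differ only in an ending like _2 or _b are one class to them, and where a whole thing is asked for, a point or a joint stands for the part that bears it (a point fixed in the world has none). Each returns a list of dicts, best first, with "p" (0 to 1); they miss things now and then, are a little off and sometimes report something else, mostly with a low value. They report only what shows in the picture. A call takes as long as a camera call. They do not tell look-alikes from the thing itself.
- recognise(picture, name): "uv" ([column, row] in pixels, amid what is visible of it).
The state is a dict: "clock": time; "q": joint angles; "qvel": joint speeds; "joint_torque": joint torques, N m; "ee_pos": TCP position; "tcp_rot": TCP orientation; "force": force on the tool from outside, world axes, zero at the start; "wrist_torque": the same for the moment, N m; "width": finger opening in mm; "finger_force": force on a finger pad.
Only numpy, scipy, OpenCV 4.12 (cv2) and the standard library are available. Lean on these libraries where they do the work, as an engineer would, in place of code of your own. Each camera call takes 0.05 s, during which the arm holds its last target. There are 200 camera calls.

### The job

Pull the black battery pack up the slope and off the charging dock it is clicked into, and stand it on its broad foot in the compartment of the open wooden case, lowering it to the floor before you let go. Then slide the case's cover fully shut and let go, leaving the plaster pieces round about where they are.

Things in the scene. Friction and masses are not known exactly. Their poses are not given: they have to be found in the camera images.
- pack: Black battery pack, 0.2-0.45 kg: foot 70 (x) x 108 (y) x 8 mm and centred on it a block 46 (x) x 90 (y) mm, 55 mm high in all; grip the block across its x faces (y is too wide). Origin: centre of the foot's underside; z points from foot to block top. x is the way it slides off the dock. On the dock x points 28 degrees upward and z leans 28 degrees from vertical to the dock's -x side.
- dock: Fixed grey charging dock, a wedge 112 (x) x 152 (y) mm in plan, 82 mm high at its far end. Origin: centre of its underside, on the table; z up, x to the high end (roughly away from the robot). Its face rises 28 degrees towards +x. Side walls with inward lips, 49 mm and more either side of the middle and 16 mm over the face, hold the pack's foot; a stop 9 mm high closes the lower end.
- dock_seat (a point): Point on the dock's face, 55 mm above the dock's origin, where the pack's origin lies while clicked in. Sprung balls catch in notches of the foot: it takes about 10 to 13 N along the pack's x to break it loose; after 6 mm it drags a little; after 55 mm of travel the foot is clear of the lips and the pack can be lifted away. Before that it moves in no other direction.
- case: Fixed wooden case, outside 146 (x) x 154 (y) x 81 mm. Origin: centre of its underside, on the table; z up, x roughly away from the robot. Compartment 130 (x) x 134 (y) mm, centred, floor 6 mm above the table; rims 68 mm (+x end), 76 mm (-x end), 81 mm (sides) above the table. The open cover's near edge lies (cover value - 65 mm) along x from the origin; the compartment is open from there to -x.
- cover (a joint): Slide of the case's plywood cover along the case's x, in m: 0 fully shut (against a stop), up to 0.120 open, when it juts out over the far (+x) end. The plate is 138 (x) x 142 (y) x 6 mm, upper face 75.5 mm above the table. It stays where it is left and moves with about 1.2 N.
- cover_rib (a point): Top centre of the dark wooden grip rib on the cover, 97 mm above the table; the rib is 14 (x) x 70 (y) mm and stands 22 mm over the plate. It moves with the cover, towards the case's -x to shut; shut, it lies 45 mm to the -x side of the case's origin.
- frog: Bystander, loose: plaster frog 76x69x38 mm, origin under its centre. Leave it (within 30 mm).
- heart: Bystander, loose: flat plaster heart 69x66x15 mm, origin under its centre. Leave it (within 30 mm).
- owl: Bystander, loose: plaster owl 46x55x60 mm, origin under its centre. Leave it (within 30 mm).
- stump: Bystander, loose: hollow plaster tree stump 83x82x58 mm, origin under its centre. Leave it (within 30 mm).
Things that resemble listed ones, but are neither listed nor needed, are in the scene too. There is more than one size of the pack; the job needs the larger.

How it is judged (in metres and radians):
On the way, in this order (a step that is already met when the one before it is completed fails the run):
1. the pack has come off the dock (more than 90 mm from its seat) (distance between pack and dock_seat above 0.09 m), for 0.1 s.
2. the pack is in the compartment, upright and within 12 mm of the floor, while the fingers still hold it (x of pack in the frame of case between -0.034 and 0.034 m and y of pack in the frame of case between -0.036 and 0.036 m and z of pack in the frame of case below 0.018 m and angle between pack's own z axis and vertical below 0.12 rad and contact force between the fingers and pack above 0.5 N), for 0.06 s.
3. the cover is slid shut over it (x of pack in the frame of case between -0.034 and 0.034 m and y of pack in the frame of case between -0.036 and 0.036 m and z of pack in the frame of case below 0.018 m and angle between pack's own z axis and vertical below 0.12 rad and value of joint cover below 0.006 m), for 0.2 s.
At the end, for the whole second after the job is handed in: The pack stands at rest on its foot on the floor of the case's compartment (foot within 6 mm of the floor, within 7 degrees of upright, anywhere inside the walls) and the cover is shut to within 6 mm (x of pack in the frame of case between -0.034 and 0.034 m and y of pack in the frame of case between -0.036 and 0.036 m and z of pack in the frame of case between 0.002 and 0.012 m and angle between pack's own z axis and vertical below 0.12 rad and linear speed of pack below 0.02 m/s and value of joint cover below 0.006 m); the robot touches nothing.
It fails at once if the plaster frog is moved by more than 30 mm (distance of frog from where it was at the start of the episode above 0.03 m).
It fails at once if the plaster heart is moved by more than 30 mm (distance of heart from where it was at the start of the episode above 0.03 m).
It fails at once if the plaster owl is moved by more than 30 mm (distance of owl from where it was at the start of the episode above 0.03 m).
It fails at once if the plaster tree stump is moved by more than 30 mm (distance of stump from where it was at the start of the episode above 0.03 m).
It also fails if it takes over 48 s, if anything falls off the work surface, if the arm or the gripper's body presses on something with over 40 N, if the wrist force passes 120 N, or if a joint passes its speed limit or range.

## Working session

There is one attempt and no reset: what is moved stays moved. The work goes in short steps, Python scripts to look and compute and a shell command to move; the robot and the scene stay as the last step left them, time stands still between calls to the robot, and variables do not carry over. Pictures are saved under pics/ and viewed, at most 10 in all, crops included, and the job is handed in when it is done.

```bash
ls; mkdir -p pics; python3 - <<'E'
from plant import *
import cv2
s=state();print({k:(v if not hasattr(v,'round') else v) for k,v in s.items()},finger_overhang)
for n in("scene","top"):
    p=read_camera(n);cv2.imwrite(f"pics/{n}0.png",p["pixels"][:,:,::-1])
    print(n,p["fx"],p["cx"],p["cy"],p["R"],p["t"])
    for k in("pack","dock","case","cover","cover_rib","frog","heart","owl","stump"):
        print(k,[(([round(x) for x in r["uv"]]),round(r["p"],2)) for r in recognise(p,k)])
E
```

```text
pics
{'clock': 0.0, 'q': array([-1.44258665e+00,  3.14035219e-01,  4.49842867e-02,  1.30361201e+00,
       -2.40599736e-05,  1.43120059e+00]), 'qvel': array([ 0.00119093, -0.00143214,  0.00087822, -0.00067115,  0.00106186,
        0.0005117 ]), 'joint_torque': array([-3.65410706e-04, -4.80635440e+01,  2.98529434e+01,  1.95234414e-02,
       -5.31542435e-05,  1.86299735e-05]), 'ee_pos': array([ 152.07939477, -554.0324529 ,  252.39120631]), 'tcp_rot': array([-9.33360532e-04,  9.91047986e-01,  1.33502875e-01, -6.71646845e-06]), 'force': array([ 0.68919633, -0.79345809,  0.46829819]), 'wrist_torque': array([-0.01873448,  0.0412309 ,  0.02813208]), 'finger_force': 0.0, 'width': 85.09895668580516} 22.0
scene 613.0520946983518 322.07450375600814 230.91864017329803 [[-0.70395313 -0.7101863  -0.00924193]
 [-0.51338224  0.51778214 -0.68435395]
 [ 0.49080411 -0.47700846 -0.72909139]] [ 264.64044015  402.97526843 1159.13864151]
pack [([350, 209], 0.58)]
dock [([334, 230], 0.77), ([205, 258], 0.29)]
case [([226, 290], 0.57)]
cover [([206, 259], 0.97)]
cover_rib [([207, 256], 0.76)]
frog [([269, 229], 0.58)]
heart [([290, 254], 0.82), ([269, 230], 0.31)]
owl [([228, 407], 0.81)]
stump [([230, 407], 0.5)]
top 441.04685580735554 315.72793641596485 234.03795169874098 [[-1.05306348e-02 -9.99943435e-01 -1.49428885e-03]
 [-9.94773033e-01  1.06279470e-02 -1.01556193e-01]
 [ 1.01566330e-01  4.17027069e-04 -9.94828682e-01]] [-107.24007382  514.42351797 1225.05226876]
pack [([348, 287], 0.73), ([366, 224], 0.58)]
dock [([362, 211], 0.65)]
case [([238, 209], 0.77), ([310, 185], 0.58)]
cover [([243, 186], 0.58)]
cover_rib [([243, 182], 0.96), ([361, 212], 0.32)]
frog []
heart [([306, 216], 0.9)]
owl [([179, 290], 0.73)]
stump [([444, 214], 0.64)]
```

```bash
python3 - <<'E'
import cv2
a=cv2.imread("pics/top0.png")[120:330,140:480];cv2.imwrite("pics/top0c.png",cv2.resize(a,(800,494),interpolation=cv2.INTER_CUBIC))
E
```

```text
(no output)
```

View pics/top0c.png

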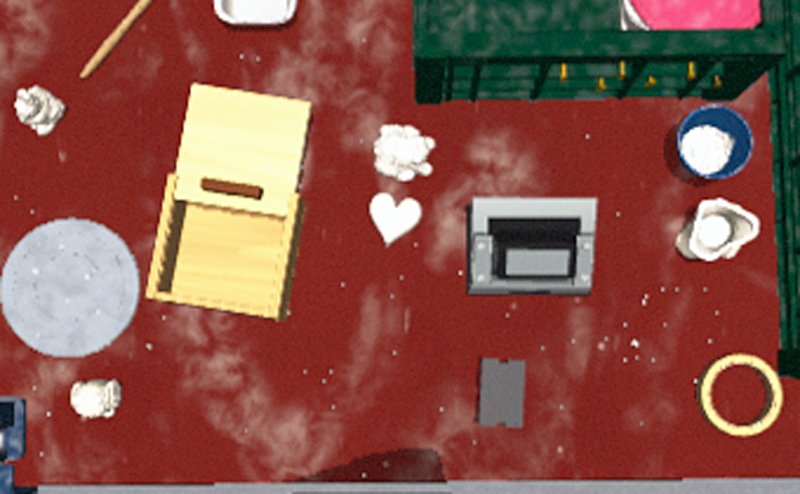

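View pics/scene0.png

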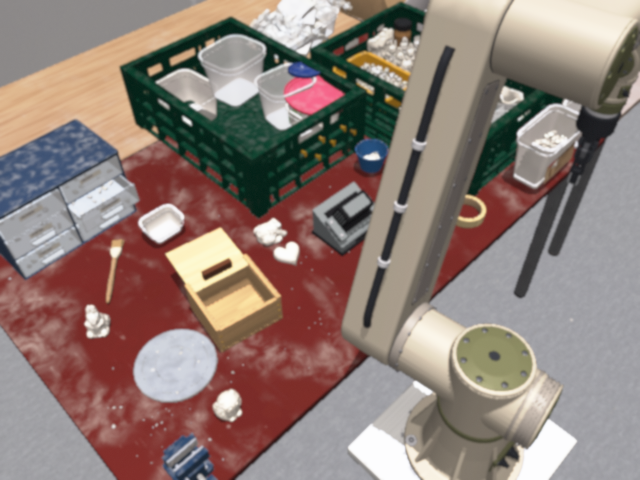

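The top crop shows the case at crop (230,200) with its cover open, the frog and heart in the middle, the dock with the black pack at (530,245), and a small flat look-alike at (500,392). The scene view agrees, but the arm partly hides the dock. Next I'll fit silhouettes.

```bash
cat > vis.py <<'E'
import numpy as np, cv2
from scipy.optimize import minimize
def proj(p,X):
    c=np.asarray(X)@np.asarray(p["R"]).T+p["t"]
    return np.c_[p["fx"]*c[:,0]/c[:,2]+p["cx"],p["fy"]*c[:,1]/c[:,2]+p["cy"]]
def back(p,uv,z):
    R=np.asarray(p["R"]);C=-R.T@p["t"];d=R.T@np.array([(uv[0]-p["cx"])/p["fx"],(uv[1]-p["cy"])/p["fy"],1])
    return C+d*(z-C[2])/d[2]
def place(P,x,y,th):
    P=np.array(P,float);c,s=np.cos(th),np.sin(th)
    return np.c_[x+c*P[:,0]-s*P[:,1],y+s*P[:,0]+c*P[:,1],P[:,2]]
def box(x0,x1,y0,y1,z0,z1): return [(x,y,z) for x in(x0,x1) for y in(y0,y1) for z in(z0,z1)]
S=8
def sil(p,parts,shape=(480,640),win=None):
    u0,v0,u1,v1=win
    m=np.zeros(((v1-v0)*S,(u1-u0)*S),np.uint8)
    for P in parts:
        q=(proj(p,P)-[u0-.5,v0-.5])*S
        cv2.fillConvexPoly(m,cv2.convexHull(np.round(q).astype(np.int32)),1)
    return cv2.resize(m.astype(np.float32),(u1-u0,v1-v0),interpolation=cv2.INTER_AREA)
E
python3 - <<'E'
from vis import *
from plant import *
T=read_camera("top");Sc=read_camera("scene")
def comp(p,cond,uv):
    m=cond.astype(np.uint8);m=cv2.morphologyEx(m,cv2.MORPH_OPEN,np.ones((2,2)))
    n,l,st,_=cv2.connectedComponentsWithStats(m,connectivity=4);i=l[uv[1],uv[0]]
    m=(l==i).astype(np.uint8)
    c,_=cv2.findContours(m,cv2.RETR_EXTERNAL,cv2.CHAIN_APPROX_NONE);cv2.drawContours(m,c,-1,1,-1)
    print("comp",i,st[i]);b=st[i];return m.astype(np.float32),(max(0,b[0]-12),max(0,b[1]-12),b[0]+b[2]+12,b[1]+b[3]+12)
def grey(p):
    a=p["pixels"].astype(int);return (a.max(2)-a.min(2)<40)
def yel(p):
    a=p["pixels"].astype(int);return (a[:,:,1]-a[:,:,2]>15)&(a[:,:,1]>70)|((a[:,:,0]-a[:,:,1]<60)&(a[:,:,1]-a[:,:,2]>15))
md,wd=comp(T,grey(T),(370,205+0*1)) if grey(T)[205,370] else comp(T,grey(T),(346,225))
mc,wc=comp(T,yel(T),(240,232)); ms,ws=comp(Sc,yel(Sc),(212,250))
def dock(v):
    return [place(box(-56,56,-76,76,0,25)+[(56,-76,82),(56,76,82)]+box(-56,0,-76,76,25,38)[:4],*v[:3])]
def case(v):
    c=v[3]
    return [place(b,*v[:3]) for b in (box(-73,73,-77,77,0,68),box(-73,-65,-77,77,0,76),box(-73,73,-77,-67,0,81),box(-73,73,67,77,0,81),box(c-65,c+73,-71,71,69.5,75.5))]
def fit(f,v0,obs,step):
    def cost(v): return sum(np.abs(sil(p,f(v),win=w)-m[w[1]:w[3],w[0]:w[2]]).sum()/m.sum() for p,m,w in obs)
    best=None
    for _ in range(3):
        r=minimize(cost,v0,method="Nelder-Mead",options=dict(initial_simplex=np.vstack([v0,np.array(v0)+np.diag(step)]),xatol=.05,fatol=1e-5));v0=r.x
    return r.x,r.fun
d0=back(T,(366,222),40);c0=back(T,(236,232),40);print(d0,c0)
D=fit(dock,[d0[0],d0[1],0.],[(T,md,wd)],[10,10,.1]);print("dock",D)
Cs=[fit(case,[c0[0],c0[1],-.1,.1],o,[10,10,.1,15]) if 0 else fit(case,[c0[0],c0[1],-.1,100.],o,[10,10,.1,15]) for o in ([(T,mc,wc)],[(Sc,ms,ws)],[(T,mc,wc),(Sc,ms,ws)])]
for c in Cs: print("case",c)
np.savez("fit.npz",D=D[0],C=Cs[2][0])
# overlay
a=T["pixels"][:,:,::-1].copy();k=5
win=(150,140,420,260);b=cv2.resize(a[140:260,150:420],None,fx=k,fy=k,interpolation=cv2.INTER_CUBIC)
def line(P,col):
    q=np.round((proj(T,P)-[149.5,139.5])*k).astype(int);cv2.polylines(b,[q.reshape(-1,1,2)],True,col,1)
x,y,th=D[0]
sx=5/2*0
e=np.array([np.cos(np.radians(28)),0,np.sin(np.radians(28))]);n=np.array([-e[2],0,e[0]])
def pk(h,lx,ly,s): return place([s+n*h+e*i*lx+np.array([0,j*ly,0]) for i,j in((-1,-1),(1,-1),(1,1),(-1,1))],x,y,th)
line(pk(55,23,45,np.array([0,0,55])),(0,255,0))
line(place([(-56,-76,0),(56,-76,0),(56,76,0),(-56,76,0)],x,y,th),(255,0,0));line(place([(56,-76,82),(56,76,82)],x,y,th),(255,255,0))
for P in case(Cs[2][0])[1:]: line(P[[1,3,7,5]],(255,0,255))
C=Cs[2][0]; line(place([(C[3]-45-7,-35,97),(C[3]-45+7,-35,97),(C[3]-45+7,35,97),(C[3]-45-7,35,97)],*C[:3]),(0,255,0))
cv2.imwrite("pics/ov.png",np.vstack([b[:,:540],b[:,810:]]) if 0 else cv2.resize(np.hstack([b[:,:500],b[:,900:]]),(800,520)))
E
```

```text
comp 144 [ 339  205   56   42 2242]
comp 225 [ 203  156   71  102 5363]
comp 111 [ 166  228  118  125 8236]
[ 544.35914479 -254.43655529   40.        ] [519.98036074 111.04499915  40.        ]
dock (array([ 5.32970604e+02, -2.53378528e+02, -3.95763058e-03]), np.float64(0.08036211878061295))
case (array([ 5.35617265e+02,  1.06631001e+02, -1.76147438e-01,  1.12120359e+02]), np.float64(0.01711364835500717))
case (array([ 5.37064046e+02,  1.08004617e+02, -1.66182252e-01,  1.14236103e+02]), np.float64(0.02602854184806347))
case (array([ 5.36764492e+02,  1.06969385e+02, -1.76535786e-01,  1.11940335e+02]), np.float64(0.05213772878050804))
```

View pics/ov.png

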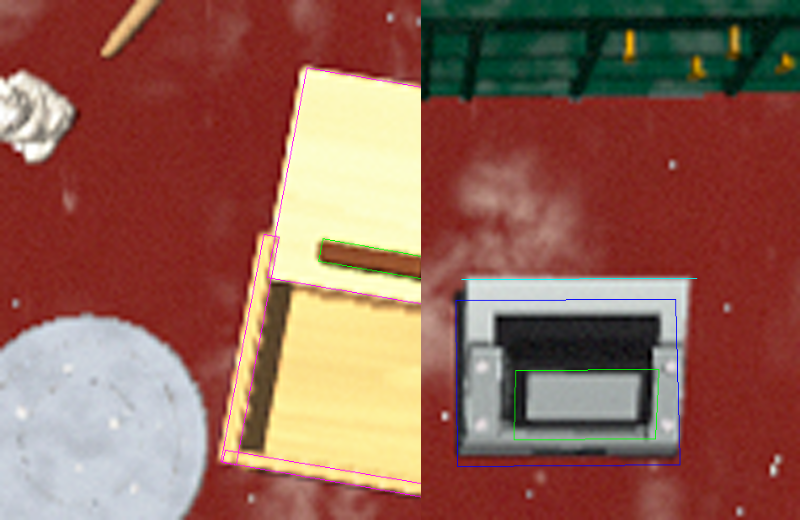

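The case overlay fits well. The dock looks about 5% narrower than specified and the pack's light top is smaller than 90 mm, so I'll check the full top view for a larger twin before I trust this one.

```bash
python3 - <<'E'
import cv2,numpy as np
a=cv2.imread("pics/top0.png");s=cv2.imread("pics/scene0.png")
c=cv2.resize(a[195:305,325:410],None,fx=5,fy=5,interpolation=cv2.INTER_NEAREST)
d=cv2.resize(s[170:255,305:375],None,fx=5,fy=5,interpolation=cv2.INTER_NEAREST)
o=np.zeros((550,780,3),np.uint8);o[:,:425]=c;o[:425,430:780]=d
cv2.imwrite("pics/d.png",o)
E
```

```text
(no output)
```

View pics/top0.png

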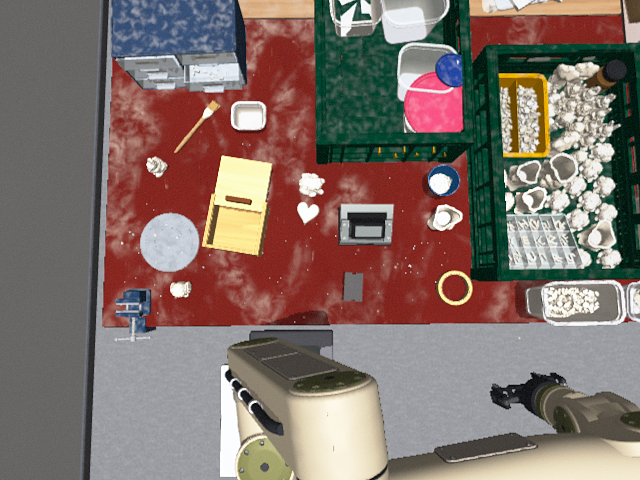

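View pics/d.png

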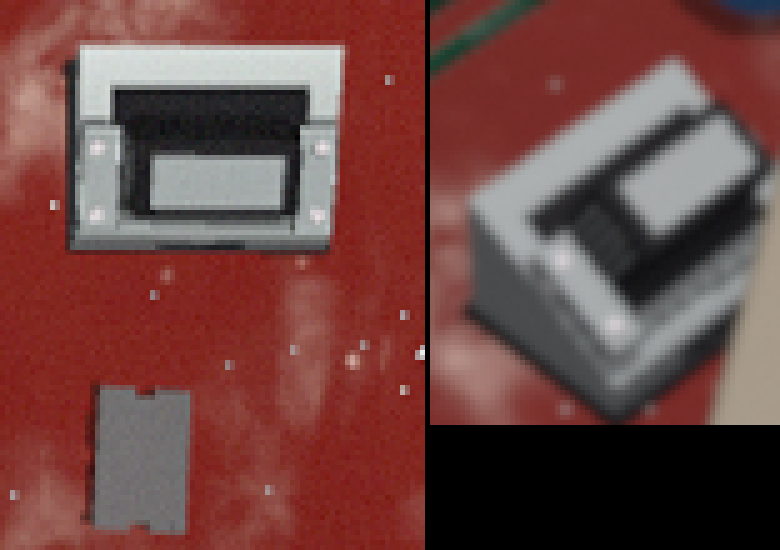

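Only one dock exists. Its 152 × 112 footprint is the dark base plate and the grey body is slightly inset. The pack's light top is a label with a black border, so I'll solve from these edges: far top edge at row 203.5, front base edge at row 244.5, label centre at (368,231).

```bash
cat >> vis.py <<'E'
from scipy.spatial.transform import Rotation as Rn
def qR(q): return Rn.from_quat([q[1],q[2],q[3],q[0]]).as_matrix()
def plan(pos,Rt,s):
    """shift (25mm) and turn (5deg) in the tool axes from measured state"""
    R0=qR(s["tcp_rot"]);return np.round(R0.T@(np.asarray(pos)-s["ee_pos"])/25,2),np.round(np.degrees(Rn.from_matrix(R0.T@Rt).as_rotvec())/5,2)
E
python3 - <<'E'
from vis import *
from plant import *
T=read_camera("top")
for l,uv,z in (("farL",(340.1,203.5),82),("farR",(393.5,203.5),82),("frontL",(338.5,244.3),0),("frontR",(390.5,244.5),0),("label",(368.2,231.1),103.6),("labL",(354.5,225.5),108),("labR",(381.9,225.5),108),("labNL",(354.5,237.1),95),("labNR",(381.7,237),95),("owl",(179,290),30),("frog",(311,184),20),("heart",(306.5,212),10),("stump",(444,216),40),("small",(353,288),20)): print(l,back(T,uv,z).round(1))
E
```

```text
farL [ 590.6 -180.1   82. ]
farR [ 589.  -325.7   82. ]
frontL [ 485.4 -178.2    0. ]
frontR [ 483.2 -328.3    0. ]
label [ 511.7 -252.5  103.6]
labL [ 526.6 -215.9  108. ]
labR [ 525.8 -288.6  108. ]
labNL [ 496.9 -216.4   95. ]
labNR [ 496.4 -289.3   95. ]
owl [359.8 270.8  30. ]
frog [ 659.1 -100.6   20. ]
heart [579.2 -86.7  10. ]
stump [ 559.  -474.4   40. ]
small [ 360.1 -216.    20. ]
```

```bash
cat >> vis.py <<'E'
A=np.radians(28)
def Rz(t): return Rn.from_euler("z",t).as_matrix()
DO=np.array([537.5,-252.7,0]);DY=-.012;CO=np.array([536.5,107,0]);CY=-.175
De=Rz(DY)@[np.cos(A),0,np.sin(A)];Dn=Rz(DY)@[-np.sin(A),0,np.cos(A)]
def tool(y,z): y=np.array(y,float);z=np.array(z,float);return np.c_[np.cross(y,z),y,z]
RD=tool(De,-Dn);RC=tool(Rz(CY)@[1,0,0],[0,0,-1])
seat=DO+[0,0,55]
def dockp(along,h): return seat+De*along+Dn*h
def casep(x,y,z): return CO+Rz(CY)@[x,y,z]
E
python3 -c "
from vis import *;from plant import *
s=state();print(plan(dockp(0,120),RD,s),dockp(0,120),dockp(0,38))"
```

```text
(array([15.89, -8.19,  3.69]), array([ -4.79,   3.61, -14.48])) [ 481.16746865 -252.02397717  160.95371114] [ 519.66136507 -252.48592611   88.55200853]
```

```bash
python3 -m creep '15.9 -8.2 2 -4.79 3.61 -14.48 85; 15.9 -8.2 2 -4.79 3.61 -14.48 85; 15.9 -8.2 2 -4.79 3.61 -14.48 85; 15.9 -8.2 2 -4.79 3.61 -14.48 85; 15.9 -8.2 2 -4.79 3.61 -14.48 85; 15.9 -8.2 2 -4.79 3.61 -14.48 85; 15.9 -8.2 2 -4.79 3.61 -14.48 85; 15.9 -8.2 2 -4.79 3.61 -14.48 85'; python3 -c "
from vis import *;from plant import *
s=state();print(s['q'].round(2),plan(dockp(0,120),RD,s))"
```

```text
clock: 1.82
ee_pos: [397.0, -328.4, 216.5]
tcp_rot: [0.132, 0.809, 0.558, 0.13]
force: [-0.5, 0.1, -0.3]
width: 84.8
finger_force: 0.0
[-0.99 -0.01 -0.49  0.83  0.26  0.98] (array([3.88, 1.09, 3.06]), array([-1.26,  0.96, -3.83]))
```

```bash
python3 -m creep '3.9 1.1 3.05 -1.25 0.95 -3.85 85; 3.9 1.1 3.05 -1.25 0.95 -3.85 85; 3.9 1.1 3.05 -1.25 0.95 -3.85 85; 3.9 1.1 3.05 -1.25 0.95 -3.85 85; 3.9 1.1 3.05 -1.25 0.95 -3.85 85; 3.9 1.1 3.05 -1.25 0.95 -3.85 85'; python3 - <<'E'
from vis import *;from plant import *
s=state();print(s['q'].round(2),plan(dockp(0,120),RD,s),plan(dockp(0,38),RD,s))
p=read_camera("scene");a=p["pixels"][:,:,::-1]
t=read_camera("top")["pixels"][:,:,::-1]
cv2.imwrite("pics/g1.png",np.hstack([cv2.resize(a[130:270,270:410],(390,390)),cv2.resize(t[170:270,310:410],(390,390),interpolation=cv2.INTER_CUBIC)]))
E
```

```text
clock: 2.32
ee_pos: [480.8, -253.8, 161.4]
tcp_rot: [0.171, 0.692, 0.681, 0.168]
force: [0.4, -0.1, -0.0]
width: 84.9
finger_force: 0.0
[-0.81  0.04 -0.63  0.54  0.34  0.84] (array([0.07, 0.  , 0.02]), array([-0.05,  0.02, -0.05])) (array([0.08, 0.02, 3.3 ]), array([-0.05,  0.02, -0.05]))
```

View pics/g1.png

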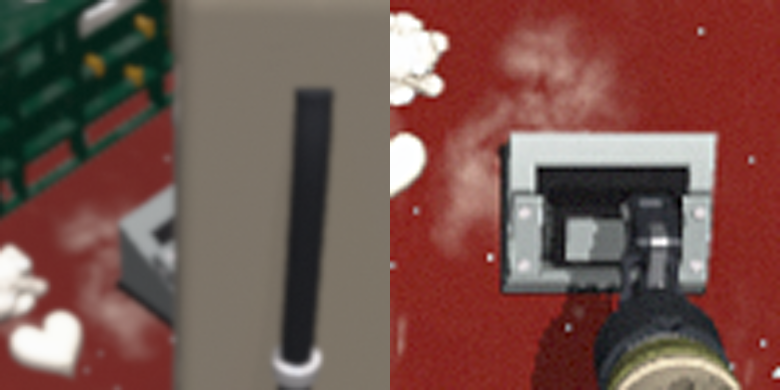

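```bash
python3 - <<'E'
from vis import *;from plant import *
s=state();R=qR(s["tcp_rot"]);p=read_camera("top")
P=[s["ee_pos"]+R@np.array(v) for v in ([0,42,10],[0,-42,10],[0,50,-20],[0,0,-50])]
print((proj(p,P)-[310,170])*3.9+[390,0],R.round(2))
E
```

```text
[[634.67946536 209.43937752]
 [627.84575905 328.32905795]
 [640.85528344 214.41733375]
 [642.10164278 307.06703728]] [[ 0.02  0.88  0.47]
 [ 1.   -0.02 -0.01]
 [-0.    0.47 -0.88]]
```

```bash
python3 -m creep '0.08 0 1 0 0 0 85; 0.08 0 2 0 0 0 85; 0.08 0.02 2.6 0 0 0 85; 0.08 0.02 3 0 0 0 85; 0.08 0.02 3.3 0 0 0 85; 0.08 0.02 3.3 0 0 0 85'; python3 - <<'E'
from vis import *;from plant import *
s=state();print(plan(dockp(0,38),RD,s))
p=read_camera("top");t=p["pixels"][:,:,::-1]
b=cv2.resize(t[195:260,325:405],(800,650),interpolation=cv2.INTER_CUBIC)[:600]
R=qR(s["tcp_rot"])
P=np.array([s["ee_pos"]+R@np.array(v) for v in ([-11,42,15],[11,42,15],[11,-42,15],[-11,-42,15])])
cv2.polylines(b,[np.round((proj(p,P)-[324.5,194.5])*10).astype(int)],True,(0,255,0),1)
cv2.imwrite("pics/g2.png",b)
E
```

```text
clock: 2.97
ee_pos: [519.5, -253.1, 87.6]
tcp_rot: [0.171, 0.693, 0.68, 0.168]
force: [-0.1, -0.3, -0.3]
width: 84.8
finger_force: 0.0
(array([ 0.02,  0.02, -0.03]), array([-0.05,  0.02, -0.06]))
```

View pics/g2.png

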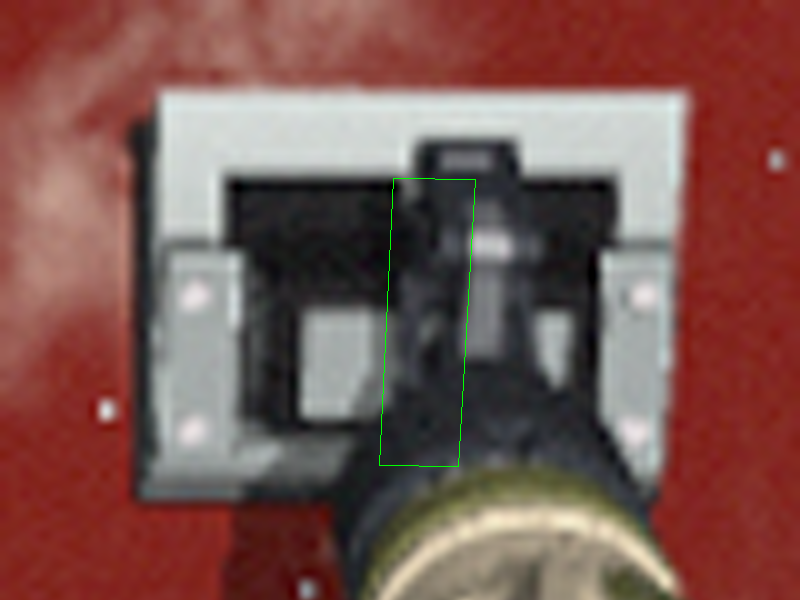

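Label spans u 300–572 (centre 436) and the projected fingertips centre on about 430, so they line up and nothing is touching. The rest of the finger's sideways offset is height parallax. Next I'll close.

```bash
python3 -m creep '0 0 0 0 0 0 40; 0 0 0 0 0 0 40; 0 0 0 0 0 0 40; 0 0 0 0 0 0 40; 0 0 0 0 0 0 40; 0 0 0 0 0 0 40; 0 0 0 0 0 0 40; 0 0 0 0 0 0 40' 100
```

```text
clock: 3.68
ee_pos: [520.7, -253.2, 90.4]
tcp_rot: [0.173, 0.692, 0.681, 0.169]
force: [-1.7, 0.7, 5.7]
width: 44.9
finger_force: 102.3
```

```bash
python3 -m creep '0 0.3 0 0 0 0 40; 0 0.6 0 0 0 0 40; 0 0.9 0 0 0 0 40; 0 1.2 0 0 0 0 40; 0 1.6 0 0 0 0 40; 0 2 0 0 0 0 40; 0 2.45 0 0 0 0 40; 0 2.45 0 0 0 0 40'; python3 - <<'E'
from vis import *;from plant import *
s=state();R=qR(s["tcp_rot"]);print(R.T@(s["ee_pos"]-dockp(0,38)),plan(dockp(62,38),RD,s))
b=cv2.resize(read_camera("top")["pixels"][195:260,325:405,::-1],(800,650),interpolation=cv2.INTER_CUBIC)[:600];cv2.imwrite("pics/g3.png",b)
E
```

```text
clock: 4.35
ee_pos: [574.9, -254.3, 119.2]
tcp_rot: [0.173, 0.692, 0.681, 0.169]
force: [-6.3, -0.1, 12.0]
width: 44.6
finger_force: 103.8
[-0.96651587 63.15044285 -1.19541327] (array([ 0.05, -0.05,  0.04]), array([-0.02,  0.04, -0.04]))
```

View pics/g3.png

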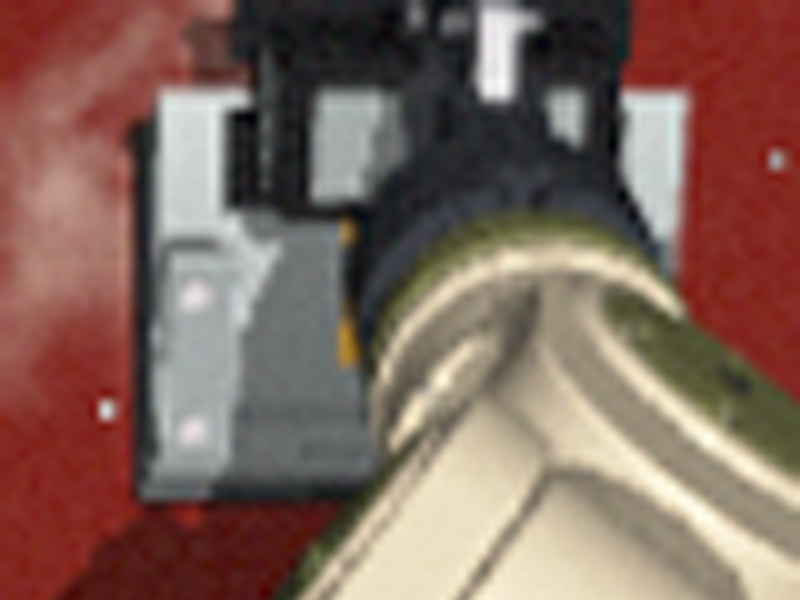

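The pack slid up the face with the gripper: the label is now at rows 90–200 and the dock contacts are exposed. Lifting now.

```bash
python3 -m creep '0 0.1 -0.5 0 0 0 40; 0 0.1 -1.2 0 0 0 40; 0 0.1 -2 0 0 0 40; 0 0.1 -3 0 0 0 40; 0 0.1 -4 0 0 0 40; 0 0.1 -4.5 0 0 0 40; 0 0.1 -4.5 0 0 0 40'; python3 - <<'E'
from vis import *;from plant import *
s=state();print(s["q"].round(2),plan(casep(-8,0,230),RC,s),casep(-8,0,230))
E
```

```text
clock: 4.98
ee_pos: [523.3, -253.1, 220.2]
tcp_rot: [0.173, 0.692, 0.681, 0.169]
force: [0.9, 0.6, -2.6]
width: 44.8
finger_force: 102.5
[-0.74  0.05 -0.47  0.67  0.31  0.91] (array([14.46,  0.17, -0.39]), array([ 5.58, -0.42,  1.78])) [528.62218769 108.3928651  230.        ]
```

```bash
python3 -m creep '14.45 0.17 -0.4 5.58 -0.42 1.78 40; 14.45 0.17 -0.4 5.58 -0.42 1.78 40; 14.45 0.17 -0.4 5.58 -0.42 1.78 40; 14.45 0.17 -0.4 5.58 -0.42 1.78 40; 14.45 0.17 -0.4 5.58 -0.42 1.78 40; 14.45 0.17 -0.4 5.58 -0.42 1.78 40; 14.45 0.17 -0.4 5.58 -0.42 1.78 40; 14.45 0.17 -0.4 5.58 -0.42 1.78 40'; python3 -c "
from vis import *;from plant import *
s=state();print(plan(casep(-8,0,230),RC,s))"
```

```text
clock: 5.65
ee_pos: [527.8, 83.0, 225.7]
tcp_rot: [-0.003, 0.766, 0.643, -0.001]
force: [1.6, -0.1, -2.9]
width: 44.7
finger_force: 103.5
(array([ 1.01, -0.14, -0.17]), array([-0.07, -0.02,  0.01]))
```

```bash
python3 -m creep '1 -0.14 0 0 0 0 40; 1 -0.14 1 0 0 0 40; 1 -0.14 2 0 0 0 40; 1 -0.14 2.6 0 0 0 40; 1 -0.14 2.6 0 0 0 40; 1 -0.14 2.6 0 0 0 40'; python3 - <<'E'
from vis import *;from plant import *
s=state();R=qR(s["tcp_rot"])
print(plan(casep(-8,0,44),RC,s), "tilt",np.degrees(np.arccos(-R[2,2])))
out=[]
for n,w in (("top",(195,155,285,265)),("scene",(160,215,300,355))):
    p=read_camera(n);k=4;b=cv2.resize(p["pixels"][w[1]:w[3],w[0]:w[2],::-1].copy(),None,fx=k,fy=k,interpolation=cv2.INTER_CUBIC)
    for (lx,ly),z in (((23,45),-17+0),((35,54),38),((35,54),30)):
        P=np.array([s["ee_pos"]+R@np.array([i*ly,j*lx,z]) for i,j in((-1,-1),(1,-1),(1,1),(-1,1))])
        cv2.polylines(b,[np.round((proj(p,P)-[w[0]-.5,w[1]-.5])*k).astype(int)],True,(0,255,0),1)
    out.append(np.vstack([b,np.zeros((max(0,560-b.shape[0]),b.shape[1],3),np.uint8)]))
o=np.hstack(out)[:, :];cv2.imwrite("pics/c1.png",cv2.resize(o,(800,int(o.shape[0]*800/o.shape[1]))));print(o.shape)
E
```

```text
clock: 6.15
ee_pos: [527.6, 106.3, 161.0]
tcp_rot: [-0.003, 0.766, 0.643, -0.002]
force: [-0.1, 0.1, -2.1]
width: 45.1
finger_force: 103.5
(array([0.08, 0.06, 4.68]), array([-0.08, -0.02,  0.01])) tilt 0.41720381574318405
(560, 920, 3)
```

View pics/c1.png

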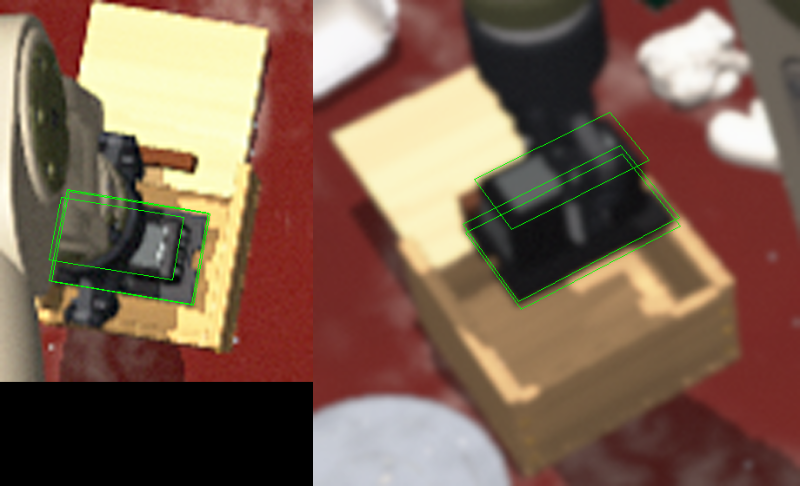

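The projected pack outline lies on the pack's real foot in both views, and it is clear of the walls and cover. Lowering now.

```bash
python3 -m creep '0.05 0.06 1 0 0 0 40; 0.08 0.06 2 0 0 0 40; 0.08 0.06 3 0 0 0 40; 0.08 0.06 3.6 0 0 0 40; 0.08 0.06 4.1 0 0 0 40; 0.08 0.06 4.4 0 0 0 40; 0.08 0.06 4.5 0 0 0 40; 0.08 0.06 4.5 0 0 0 40'
```

```text
clock: 6.92
ee_pos: [530.9, 107.9, 50.8]
tcp_rot: [-0.002, 0.766, 0.643, 0.0]
force: [0.3, -0.2, -3.3]
width: 44.7
finger_force: 103.7
```

```bash
python3 -m creep '0 0 0.06 0 0 0 40; 0 0 0.12 0 0 0 40; 0 0 0.18 0 0 0 40; 0 0 0.22 0 0 0 40; 0 0 0.22 0 0 0 40'
```

```text
clock: 7.33
ee_pos: [531.1, 108.2, 46.3]
tcp_rot: [-0.001, 0.766, 0.643, 0.001]
force: [-1.9, 1.1, 3.9]
width: 44.4
finger_force: 104.6
```

```bash
python3 -m creep '0 0 0 0 0 0 60; 0 0 0 0 0 0 60; 0 0 0 0 0 0 60; 0 0 -0.1 0 0 0 60; 0 0 -0.6 0 0 0 60; 0 0 -1.5 0 0 0 60; 0 0 -3 0 0 0 60; 0 0 -4.2 0 0 0 60' 100; python3 - <<'E'
from vis import *;from plant import *
s=state()
print(plan(casep(112-45,0,150),RC,s),plan(casep(112-45,0,101),RC,s))
E
```

```text
clock: 8.0
ee_pos: [529.4, 107.9, 151.1]
tcp_rot: [-0.003, 0.766, 0.643, -0.001]
force: [1.2, 0.4, 0.4]
width: 60.1
finger_force: 0.0
(array([0.01, 2.97, 0.03]), array([-0.06, -0.02,  0.01])) (array([0.01, 2.98, 1.99]), array([-0.06, -0.02,  0.01]))
```

```bash
python3 -m creep '0 1.5 0 0 0 0 45; 0 2.97 0 0 0 0 45; 0 2.97 0 0 0 0 45; 0 2.97 0.3 0 0 0 45; 0 2.97 0.6 0 0 0 45; 0 2.97 0.6 0 0 0 45' 40; python3 - <<'E'
from vis import *;from plant import *
s=state();R=qR(s["tcp_rot"]);print(plan(casep(67,0,103),RC,s))
out=[]
for n,w in (("top",(195,150,285,260)),("scene",(160,215,300,355))):
    p=read_camera(n);k=4;b=cv2.resize(p["pixels"][w[1]:w[3],w[0]:w[2],::-1].copy(),None,fx=k,fy=k,interpolation=cv2.INTER_CUBIC)
    for x,lx,ly,z in ((-7,23,45,61),(-7,35,54,14),(67,7,35,97)):
        P=np.array([casep(x+i*lx,j*ly,z) for i,j in((-1,-1),(1,-1),(1,1),(-1,1))])
        cv2.polylines(b,[np.round((proj(p,P)-[w[0]-.5,w[1]-.5])*k).astype(int)],True,(0,255,0),1)
    out.append(np.vstack([b,np.zeros((max(0,560-b.shape[0]),b.shape[1],3),np.uint8)]))
o=np.hstack(out);cv2.imwrite("pics/c2.png",cv2.resize(o,(800,int(o.shape[0]*800/o.shape[1]))))
E
```

```text
clock: 8.5
ee_pos: [600.8, 95.1, 131.9]
tcp_rot: [-0.004, 0.766, 0.643, -0.002]
force: [-0.1, 0.9, -0.1]
width: 44.6
finger_force: 0.0
(array([0.02, 0.08, 1.16]), array([-0.1 , -0.01,  0.01]))
```

View pics/c2.png

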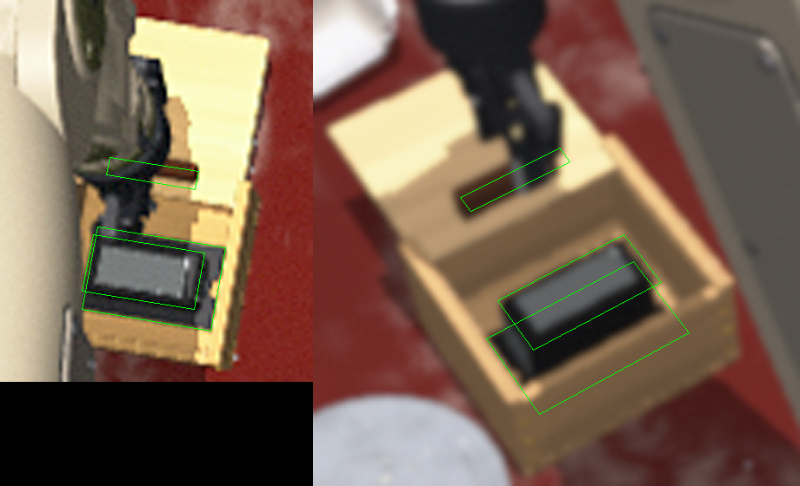

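The pack stands upright at its predicted spot and the rib matches its prediction. Gripping the rib next.

```bash
python3 -m creep '0.02 0.06 0.5 0 0 0 45; 0.02 0.06 1 0 0 0 45; 0.02 0.06 1.14 0 0 0 45; 0.02 0.06 1.14 0 0 0 5; 0.02 0.06 1.14 0 0 0 5; 0.02 0.06 1.14 0 0 0 5; 0.02 0.06 1.14 0 0 0 5; 0.02 0.06 1.14 0 0 0 5' 40
```

```text
clock: 9.27
ee_pos: [605.7, 95.2, 107.2]
tcp_rot: [-0.001, 0.766, 0.643, 0.0]
force: [-0.5, -0.7, 1.8]
width: 12.4
finger_force: 42.9
```

```bash
python3 -m creep '0 0 0 0 0 0 5; 0 0 0 0 0 0 5; 0 0 0 0 0 0 5'; python3 -c "
from vis import *;from plant import *
s=state();print(plan(casep(-45,0,s['ee_pos'][2]),RC,s),Rz(-CY)@(s['ee_pos']-CO))"
```

```text
clock: 9.52
ee_pos: [605.7, 95.3, 107.1]
tcp_rot: [-0.001, 0.766, 0.643, 0.0]
force: [-0.4, -0.6, 5.7]
width: 12.8
finger_force: 43.3
(array([-0.02, -4.61,  0.01]), array([-0.02, -0.03,  0.01])) [ 70.20323498   0.48434985 107.10754894]
```

```bash
python3 -m creep '0 -0.4 0 0 0 0 5; 0 -1 0 0 0 0 5; 0 -1.7 0 0 0 0 5; 0 -2.4 0 0 0 0 5; 0 -3.1 0 0 0 0 5; 0 -3.8 0 0 0 0 5; 0 -4.3 0 0 0 0 5; 0 -4.5 0 0 0 0 5'; python3 -c "
from vis import *;from plant import *
s=state();print(Rz(-CY)@(s['ee_pos']-CO))"
```

```text
clock: 10.18
ee_pos: [494.8, 114.4, 107.2]
tcp_rot: [-0.0, 0.766, 0.643, 0.001]
force: [12.1, -3.5, -11.3]
width: 12.7
finger_force: 41.3
[-4.23317576e+01  5.81133998e-02  1.07213557e+02]
```

```bash
python3 -m creep '0 -0.08 0 0 0 0 5; 0 -0.15 0 0 0 0 5; 0 -0.2 0 0 0 0 5; 0 -0.2 0 0 0 0 5'; python3 -c "
from vis import *;from plant import *
s=state();print(Rz(-CY)@(s['ee_pos']-CO))"
```

```text
clock: 10.52
ee_pos: [494.7, 114.5, 107.2]
tcp_rot: [0.002, 0.766, 0.642, 0.003]
force: [12.7, -5.0, -7.9]
width: 12.5
finger_force: 41.6
[-4.24677392e+01  5.79332852e-02  1.07168604e+02]
```

Travel was 112.7 mm against the estimated 112, and it now holds against the stop. Releasing, backing off and checking.

```bash
python3 -m creep '0 0.15 0 0 0 0 5; 0 0.15 0 0 0 0 45; 0 0.15 0 0 0 0 45; 0 0.15 0 0 0 0 45; 0 0.15 -0.8 0 0 0 45; 0 0.15 -2 0 0 0 45; 0 0.15 -3.5 0 0 0 45; 0 0.15 -5 0 0 0 45'; python3 -m creep '-2 -1 -1 0 0 0 45; -4 -2 -1 0 0 0 45; -6 -2 -1 0 0 0 45; -8 -2 -1 0 0 0 45; -9 -2 -1 0 0 0 45; -9 -2 -1 0 0 0 45; -9 -2 -1 0 0 0 45'; python3 - <<'E'
from vis import *;from plant import *
for n in("top","scene"):
    p=read_camera(n);print(n,[(np.round(r["uv"],1),round(r["p"],2),back(p,r["uv"],97).round(1)) for r in recognise(p,"cover_rib")][:2],proj(p,[casep(-45,0,97),casep(-45,0,86)]).round(1))
    a=p["pixels"].astype(int)
    q=proj(p,[casep(-45,0,97)])[0].astype(int)
    w=a[q[1]-16:q[1]+17,q[0]-25:q[0]+26]; m=(w[:,:,0]<160)&(w[:,:,0]>70)&(w[:,:,1]<90)&(w[:,:,2]<70)
    ys,xs=np.nonzero(m);print(m.sum(),xs.mean()+q[0]-25 if len(xs) else 0,ys.mean()+q[1]-16 if len(ys) else 0)
    for k in("frog","heart","owl","stump","pack"): print(k,[(np.round(r["uv"]),round(r["p"],2)) for r in recognise(p,k)][:2])
E
```

```text
clock: 11.18
ee_pos: [492.0, 114.9, 231.9]
tcp_rot: [-0.003, 0.766, 0.643, -0.001]
force: [1.1, 0.1, 0.2]
width: 44.9
finger_force: 0.0
clock: 11.77
ee_pos: [404.2, -102.3, 256.2]
tcp_rot: [-0.001, 0.768, 0.641, -0.001]
force: [0.7, 0.1, 0.2]
width: 45.0
finger_force: 0.0
top [(array([237. , 221.6]), 0.61, array([541.8,  98.2,  97. ]))] [[230.6 240.1]
 [231.4 240.5]]
314 226.7388535031847 248.28662420382165
frog [(array([310., 183.]), 0.83)]
heart [(array([305., 214.]), 0.73)]
owl [(array([178., 292.]), 0.61)]
stump [(array([444., 218.]), 0.7)]
pack [(array([352., 288.]), 0.9)]
scene [(array([229.6, 289.2]), 0.94, array([534. , 117.1,  97. ]))] [[243.1 299.8]
 [243.6 303. ]]
169 242.49704142011836 301.8343195266272
frog [(array([271., 228.]), 0.73)]
heart [(array([291., 254.]), 0.9)]
owl [(array([229., 407.]), 0.95)]
stump []
pack []
```

```bash
python3 - <<'E'
from vis import *;from plant import *
for n in("scene","top"):
    p=read_camera(n);a=p["pixels"].astype(int)
    q=proj(p,[casep(-45,0,97)])[0].astype(int);y0,x0=q[1]-30,q[0]-40
    w=a[y0:y0+60,x0:x0+80];m=((w[:,:,0]<170)&(w[:,:,0]>60)&(w[:,:,1]<100)&(w[:,:,1]>w[:,:,2]+8)).astype(np.uint8)
    k,l,st,c=cv2.connectedComponentsWithStats(m,connectivity=4)
    for i in range(1,k):
        if st[i,4]>25: print(n,st[i],c[i]+[x0,y0])
    print("pred for cover 0,6:",[ (proj(p,[casep(-45+d,0,97)])[0].round(1),proj(p,[casep(-45+d,0,88)])[0].round(1)) for d in(0,6)])
b=cv2.imwrite("pics/end.png",cv2.resize(p["pixels"][190:270,190:290,::-1],(800,640)))
E
```

```text
scene [ 24  23  30  22 196] [241.61734694 301.33673469]
scene [ 25  25  55  35 768] [262.5546875  317.35416667]
scene [ 0 46 10 14 73] [205.94520548 323.42465753]
pred for cover 0,6: [(array([243.1, 299.8]), array([243.5, 302.4])), (array([241.7, 297.9]), array([242.1, 300.5]))]
top [ 65   0  15  48 206] [263.68446602 233.66990291]
top [ 28  26  27   8 114] [230.68421053 239.5877193 ]
pred for cover 0,6: [(array([230.6, 240.1]), array([231.3, 240.4])), (array([231. , 237.9]), array([231.7, 238.2]))]
```

```bash
python3 -c "
from plant import *
print(job_done())"
```

```text
the job is handed in; nothing more can be done
None
```

I handed the job in at about 12 s: the pack is standing in the case, the cover is shut to within about 2 mm by the cameras, the plaster pieces haven't visibly moved, and the arm touches nothing; the judge gave no verdict.

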